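# Load the last board into the drying chamber, shut the lid and throw its locking bat

## Task

Lay the loose framed board in the open drying chamber as the next one of the overlapping row: flat on the middle board, straight and the same way round, with the same step towards the chamber's front as between the two already there so that every label strip shows; leave those two where they lie. Then shut the lid and lock it: draw the red bat outward along its own length against its spring, swing it over to the lid, and let it spring fully home in its locked notch. Leave the other things on the bench alone.

Things in the scene. Friction and masses are not known exactly. Their poses are not given: they have to be found in the camera images.
- chamber: Grey bench drying chamber, fixed, 168 (x) x 170 (y) mm, rim 115 mm high. Origin: middle of its footprint, on the bench; x points from its front to its rear, y to the left, z up. Tray floor inside: 55 mm high, 150 x 150 mm, centred; walls 9 to 10 mm. Front face at x = -84 mm; before it a dark apron, 22 mm high, out to x = -174 mm, carries the lid lock.
- board_rear: Framed board like board_new, first of the overlapping row in the chamber, its rear on a rest rail. Boards of the row lie with the plain (-x) edge on the tray, towards the chamber's front, and rise at 15 degrees to the label (+x) edge at the rear, on the chamber's middle line (y = 0). Origin: centre of its underside; axes as board_new.
- board_mid: Framed board like board_new, second of the row: flat on board_rear, 27 mm nearer the chamber's front. Origin: centre of its underside, at chamber x = 3, y = 0, z = 65 mm. The next board's origin thus belongs at about x = -24, y = 0, z = 65 mm, rising to the rear at 15 degrees like the others.
- board_new: The board to load: green printed board in a dark rectangular frame, 80 (x) x 60 (y) x 7 (z) mm, 60 g, lying flat on the bench right of the chamber. Origin: centre of its underside; x runs along its length towards the label edge, z is up. Grip it across the 60 mm width.
- new_label (a point): Centre of the white bar-coded label strip (14 x 56 mm) on top of board_new, 31.5 mm from its centre towards its +x edge.
- lid (a joint): Lid angle, rad: 0 shut, 0.86 to 0.96 at the start (it leans over the rear of the tray), at most 1.3. The lid is a hood 168 x 170 x 80 mm with a window on top, hinged along the rear of the rim (point lid_hinge); it stays where it is left; about 3 N at the handle move it.
- lid_hinge (a point): Middle of the lid's hinge line: chamber coordinates x = 84, y = 0, z = 115 mm; the axis is the chamber's y.
- lid_handle (a point): Centre of the lid's black handle: barrel 22 mm in diameter, 28 mm long along the chamber's y, on a 20 mm wide arm before the hood's front. Shut, it lies 191 mm before and 74 mm above the hinge line and overhangs the bat; it travels on an arc of 205 mm about the hinge line. Can be pinched along the chamber's y, fingers tilted forward.
- latch_swing (a joint): Swing of the lid lock (shaft, two claws, red bat), rad, about the chamber's y through point latch_pivot: 0 unlocked (start: bat leans 0.70 rad from vertical to the chamber's front), 0.78 locked (bat leans 0.08 rad past vertical towards the lid, claws over the lid's strikes). About 1.5 N at the bat. If swung over while the lid is open, the claws are in the lid's way.
- latch_bat (a joint): How far the bat is drawn out along its own axis, away from the shaft, m: 0 home, at most 0.016. A spring pulls it back, 4 N at home, 8 N fully out. At home its cross pin sits in one of two notches of a steel gate (unlocked, locked) and the swing is blocked; drawn out 0.012 or more it passes the crest between them.
- bat_grip (a point): Middle of the bat's red grip, on its axis, 77 mm from the shaft axis at home; the grip is round, 19 to 25 mm in diameter, from 52 to 100 mm from the shaft. With the lid shut the handle hangs over the locked bat: tilt the tool 20 to 45 degrees, its body towards the chamber's front, and pinch along the chamber's y; the bat may turn between the pads.
- latch_pivot (a point): Middle of the lock's shaft axis: chamber coordinates x = -134, y = 0, z = 45 mm; the axis is the chamber's y. Two claws stand on it 72 mm to either side of the bat, up to 100 mm long.
- amber_driver: Bystander: screwdriver with an amber handle, 144 mm long; origin at its middle, on the bench.
- blue_tape: Bystander: blue tape roll, 82 mm across, 18 mm high; origin at its middle, on the bench.
- screw_dish: Bystander: small teal dish with screws, 66 mm across; origin at its middle, on the bench.
- cutters: Bystander: red-handled cutters, 120 mm long, 13 mm high; origin at the middle, on the bench.
Not all that is in view belongs to the job. Leave any orange or purple look-alike of the board_new alone.

How it is judged:
On the way, in this order (a step that is already met when the one before it is completed fails the run):
1. the new board lies in the row, let go (x of board_new in the frame of board_mid between -0.039 and -0.016 m and z of board_new in the frame of board_mid between 0.0045 and 0.01 m and contact force between the fingers and board_new below 0.1 N and linear speed of board_new below 0.02 m/s), for 0.2 s.
2. the lid is shut (value of joint lid below 0.03 rad), for 0.2 s.
3. the bat is drawn out and swung over to the locked side, the lid still shut (value of joint latch_swing above 0.7 rad and value of joint lid below 0.04 rad), for 0.1 s.
At the end, for the whole second after the job is handed in: Lid shut (within 0.03 rad), lock swung over (past 0.72 rad), bat home (within 3 mm); new board flat on the middle one, label edge to the rear, 16 to 39 mm further forward, within 10 mm sideways and 0.15 rad, at rest; the other two boards within 12 mm of where they lay (value of joint latch_swing above 0.72 rad and value of joint latch_bat below 0.003 m and value of joint lid below 0.03 rad and x of board_new in the frame of board_mid between -0.039 and -0.016 m and y of board_new in the frame of board_mid between -0.01 and 0.01 m and z of board_new in the frame of board_mid between 0.0045 and 0.01 m and angle between the x axis of board_new and the x axis of board_mid, either way round below 0.15 rad and x of new_label in the frame of board_mid above -0.02 m and distance of each of board_mid, board_rear from where it was at the start of the episode below 0.012 m and linear speed of board_new below 0.02 m/s); the robot touches nothing.
It fails at once if a bystander (driver, tape, dish or cutters) is pushed more than 20 mm (distance of any of amber_driver, blue_tape, screw_dish, cutters from where it was at the start of the episode above 0.02 m).
It also fails if it takes over 69 s, if anything falls off the work surface, if the arm or the gripper's body presses on something with over 40 N, if the wrist force passes 120 N, or if a joint passes its speed limit or range.

## Robot

A 7-joint arm with a two-finger parallel gripper is mounted at the origin on a cart in front of the work surface, level with it; the furniture and walls round the work are solid. World frame = base frame: x ahead of the robot, y to its left, z up, the work surface at z = 0. Lengths are in m, angles in rad, forces in N, time in s.
With the tool pointing down it reaches from about 0.4 to 0.9 m from the base axis. Payload 5.6 kg.
Tool frame: the origin (TCP) lies midway between the tips of the shut fingers; the grasp point (between the pads) lies behind it (r.pinch_z is the z of the grasp point in the tool frame, in m); z points along the fingers, y is the line along which they close (so a half turn about z gives the same grasp; the last joint's range is limited). The gripper opens to 92 mm and grips with 3 to 60 N. Pads are 20 mm wide; open, the fingers measure 128 mm over their backs; the gripper's body (75 mm by 189 mm) begins 69 mm behind the grasp point.
Start: joints at [-1.288, 0.468, -0.012, 1.603, 0.006, 1.071, -0.056], TCP at [0.208, 0.616, 0.215] pointing down, gripper open.
Joint ranges: [-2.53, 2.53], [-0.31, 2.02], [-1.57, 1.55], [0.28, 2.44], [-1.29, 4.43], [0.15, 1.84], [-2.92, 2.92]. Speed limits (rad/s): [2.57, 2.57, 3.14, 3.14, 3.14, 3.14, 3.14].

## Interface

Orientations are given as a unit quaternion [x, y, z, w].
In Python, from bench import r gives the robot as it stands.
- The arm moves only by the tool drive_tool, never from a script. Its argument "deltas" is a list of rows, each a list of 7 numbers: the shift along the tool's x, y, z scaled (see below), then the turn, a rotation vector about the tool's x, y, z scaled (see below), then the opening, from -1 (shut) to 1 (fully open). A call has 1 to 12 rows; each row shifts and turns the commanded pose from where the row before left it, along the tool's axes as they then stand; what a row does not reach is not made up. The controller multiplies each number of a shift by 0.3 m and each number of a turn by 2 rad. A row lasts 1/12 s, in which the tool goes at most 41.7 mm and 7.16 degrees, less where a joint would pass 70% of its speed; a pose out of reach is approached as far as the arm can. A call with a number of a shift or a turn outside -1 to 1 is refused whole. A call with a gripper value outside its range is refused whole. The fingers move at their own pace and stop on an object; "force" is the grip in N (left out, the last holds). Time passes only in rows, so rows that do not move let the fingers close. It gives the time, the measured TCP pose, the force, the opening and the grip force at its end, in the units of the state.
- r.observe(): the state, without advancing time (a new reading comes with each control period).
- r.read_camera(name): name is "scene" or "top" or "wrist"; returns (picture, depth): 420x560x3 uint8, red, green, blue; 420x560 float32, m along the optical axis (not along the pixel's ray), 0 where there is no reading.
- r.camera_params(name): a dict with "mtx" (3x3 intrinsics, pixels), "distortion" ([k1, k2, p1, p2, k3] as OpenCV has them; the pictures are not rectified), "world_from_camera" (4x4, takes a point from camera to world coordinates). Camera axes: x right, y up, looking along -z (the intrinsics and any distortion apply to the point x, -y, -z); pixel columns grow to the right and rows downward; lengths in m; the calibration is good to about 2 mm. A picture is of the moment at which its call begins: read the wrist's pose just before it. camera_params takes no time and is no camera call; for the wrist camera it gives the pose at the moment of the call.
- r.job_done(): hands the job in; it is judged then, once.
Trained networks look in the newest picture that a camera, given by its name, has taken for a name from the list of things; names that differ only in an ending like _2 or _b are one class to them, and where a whole thing is asked for, a point or a joint stands for the part that bears it (a point fixed in the world has none). Each returns a list of dicts, best first, with "score" (0 to 1); they miss things now and then, are a little off and sometimes report something else, mostly with a low value. They report only what shows in the picture. A call takes as long as a camera call. They do not tell look-alikes from the thing itself.
- r.recognise(query, camera): "at" ([x, y, z] in m, in the coordinates of the camera as it stood for that picture, good to about 4 mm: the middle of the surface that is visible of it).
- r.cut_out(query, camera): "pixels" (420x560 bool, what is visible of it).
- r.landmark_of(query, camera): "at" ([x, y, z] in m, in the coordinates of the camera as it stood for that picture, good to about 4 mm: a listed point, or the origin of a listed thing).
The state is a dict: "time": time; "joint_pos": joint angles; "qvel": joint speeds; "joint_efforts": joint torques, N m; "tool_pos": TCP position; "eef_rot": TCP orientation; "wrist_force": force on the tool from outside, world axes, zero at the start; "torque": the same for the moment, N m; "grip_width": opening from 0.0 (shut) to 1.0 (fully open); "gripper_force": force on a finger pad.
Only numpy, scipy, OpenCV 4.12 (cv2) and the standard library are available. Lean on these libraries where they do the work, as an engineer would, in place of code of your own. Each camera call takes 0.05 s, during which the arm holds its last target. There are 200 camera calls.

## Working session

There is one attempt and no reset: what is moved stays moved. The work goes in short steps, Python scripts to look and compute and a tool call to move; the robot and the scene stay as the last step left them, time stands still between calls to the robot, and variables do not carry over. Pictures are saved under pics/ and viewed, at most 10 in all, crops included, and the job is handed in when it is done.

Besides the shell and the picture viewer there is one more tool, called after "Call:" by a JSON object that holds its "op" and its "data", one argument or row to a line. drive_tool: Moves the arm, as the interface text tells. Its arguments: {"type":"object","properties":{"deltas":{"type":"array"},"force":{"type":"number"}},"required":["deltas"]}

```bash
ls; mkdir -p pics
cat > h.py <<'E'
import numpy as np, cv2
from bench import r
from scipy.spatial.transform import Rotation as R
def w(cam,p,T=None):
    T=np.array(r.camera_params(cam)["world_from_camera"]) if T is None else T
    return T[:3,:3]@np.array(p)+T[:3,3]
def save(cam,name):
    im,d=r.read_camera(cam); cv2.imwrite(name,im[:,:,::-1]); return im,d
def px2w(cam,d,uv):
    P=r.camera_params(cam); T=np.array(P["world_from_camera"])
    uv=np.atleast_2d(np.array(uv,float)); n=cv2.undistortPoints(uv[:,None],np.array(P["mtx"]),np.array(P["distortion"]))[:,0]
    z=np.array([d[int(v),int(u)] for u,v in uv])
    c=np.c_[n[:,0]*z,-n[:,1]*z,-z]
    return c@T[:3,:3].T+T[:3,3]
E
python3 - <<'E'
from h import *
print(r.observe()); print(r.pinch_z)
for c in ["top","scene"]:
    im,d=save(c,f"pics/{c}0.png")
    T=np.array(r.camera_params(c)["world_from_camera"]); print(c,T.round(3).tolist())
    for q in ["chamber","board_mid","board_new","new_label","lid_hinge","lid_handle","bat_grip","latch_pivot","amber_driver","blue_tape","screw_dish","cutters"]:
        for o in r.landmark_of(q,c)[:3]: print(c,q,round(o["score"],2),w(c,o["at"],T).round(4))
E
```

```text
pics
{'time': 0.0, 'joint_pos': array([-1.28804141,  0.46836309, -0.01159851,  1.60365304,  0.00599053,
        1.07139823, -0.05629468]), 'qvel': array([ 0.00058848, -0.00056873, -0.00141665,  0.00055622,  0.00028349,
        0.00024133,  0.00054381]), 'joint_efforts': array([-1.90790711e-04, -5.20572996e+01, -1.26806652e-02, -2.43749660e+01,
       -5.65913308e-02,  1.72711402e-02,  1.64378944e-04]), 'tool_pos': array([0.2078907 , 0.61522336, 0.21363732]), 'eef_rot': array([ 1.62191186e-01,  9.86758948e-01, -8.89429871e-04, -8.61427957e-05]), 'wrist_force': array([ 0.90006294,  0.04564112, -0.09773986]), 'torque': array([-0.01837379, -0.01961021,  0.05229904]), 'gripper_force': 0.0, 'grip_width': 1.0012663996071323}
-0.0187
top [[-0.358, 0.875, -0.326, 0.083], [-0.934, -0.331, 0.136, -0.067], [0.011, 0.353, 0.936, 1.574], [0.0, 0.0, 0.0, 1.0]]
top chamber 0.84 [ 6.704e-01 -7.700e-03  5.000e-04]
top chamber 0.41 [ 0.4618 -0.4745  0.003 ]
top chamber 0.23 [ 4.457e-01 -2.853e-01  1.000e-04]
top board_mid 0.63 [ 0.6692 -0.0053  0.0689]
top board_mid 0.29 [ 0.6902 -0.0072  0.3104]
top b
[... 901 characters left out ...]
er 0.8 [ 0.6648 -0.0059  0.0021]
scene board_mid 0.87 [ 0.6702 -0.0063  0.0672]
scene board_new 0.85 [ 6.256e-01 -5.774e-01  6.000e-04]
scene board_new 0.82 [ 0.4494 -0.279  -0.0021]
scene board_new 0.8 [ 5.329e-01 -1.663e-01 -5.000e-04]
scene new_label 0.77 [ 0.5907 -0.5895  0.0104]
scene new_label 0.72 [ 0.5916 -0.2628  0.0042]
scene new_label 0.61 [ 0.5504 -0.1399  0.0059]
scene lid_hinge 0.65 [ 0.7487 -0.0062  0.1163]
scene bat_grip 0.47 [0.4815 0.0063 0.107 ]
scene latch_pivot 0.76 [0.5332 0.0028 0.0464]
scene amber_driver 0.78 [ 0.3667 -0.1007  0.0019]
scene blue_tape 0.61 [ 0.6    -0.4219 -0.0018]
scene screw_dish 0.6 [0.3661 0.0732 0.0009]
scene cutters 0.83 [ 0.4676 -0.4685  0.0005]
```

View pics/top0.png

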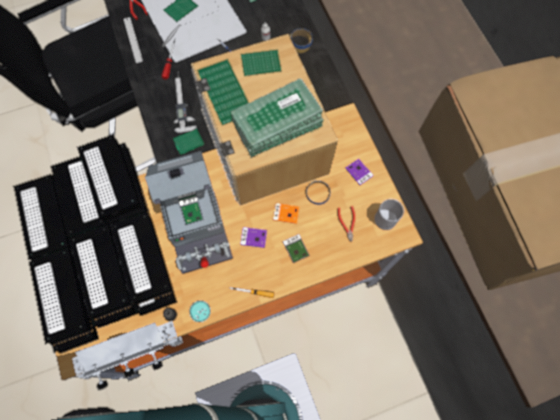

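View pics/scene0.png

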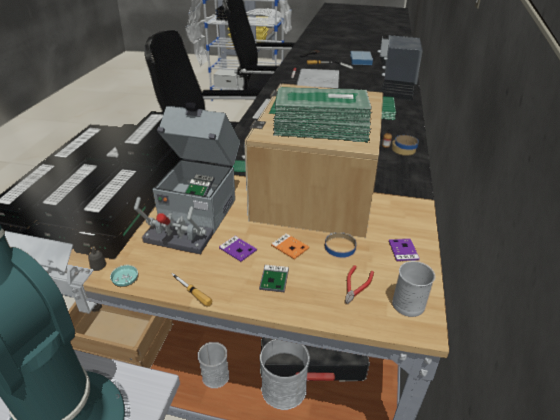

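The top picture shows the chamber at (190,205) with its red bat at (205,263), and a tall wooden box at (285,160). The board candidates are green (296,248), purple (253,237), orange (287,213) and purple (358,171). The green one fits "green printed board", and I will confirm it with the wrist camera once the arm is above it.

```bash
cat >> h.py <<'E'
def plan(wps, n=None, off=0):
    """wps: list of (pos, Rotation matrix, rows or None); prints total and per-row deltas from measured pose"""
    s=r.observe(); p=np.array(s["tool_pos"]); q=R.from_quat(s["eef_rot"])
    for pos,Rm,k in wps:
        tq=R.from_matrix(Rm) ; rv=(q.inv()*tq).as_rotvec(); d=np.array(pos)-p
        m=max(int(np.ceil(np.linalg.norm(d)/0.040)),int(np.ceil(np.linalg.norm(rv)/0.12)),1) if k is None else k
        a=0
        print("->",np.round(pos,4),"rows",m)
        for i in range(m):
            rv=(q.inv()*tq).as_rotvec()/(m-i); d=q.inv().apply(np.array(pos)-p)/(m-i)
            row=np.r_[np.round(d/0.3,3),np.round(rv/2,3)]
            print("  ",row.tolist())
            p=p+q.apply(row[:3]*0.3); q=q*R.from_rotvec(row[3:]*2)
def down(yaw,tilt=0):
    """tool x = -chamber x, y = chamber y, z down; tilt>0 : body leans to chamber front (-x)"""
    B=R.from_euler('z',yaw)*R.from_matrix(np.array([[-1,0,0],[0,1,0],[0,0,-1.]]))
    return (R.from_euler('z',yaw)*R.from_euler('y',-tilt)*R.from_euler('z',-yaw)*B).as_matrix()
E
python3 - <<'E'
from h import *
im,d=r.read_camera("top")
for n,uv in dict(boxtop=(210,75),boxfrontL=(240,200),boxfrontLtop=(233,150),boxbotR=(333,172),boxR=(333,140),black=(140,240),blackR=(173,300),black2=(110,200),boardnew=(296,248),label=(292,238),grey=(150,335),can=(388,215),stack=(290,110),pillar=(170,315)).items():
    print(n,px2w("top",d,uv)[0].round(3))
# chamber rim edges / yaw
P=r.camera_params("wrist"); print(np.array(P["world_from_camera"]).round(3))
t=R.from_quat(r.observe()["eef_rot"]).as_matrix(); print(t.round(3))
print("tilted z",down(0,.26)[:,2])
plan([((0.45,0.40,0.32),down(0),None),((0.45,-0.1,0.32),down(0),None),((0.44,-0.27,0.25),down(0),None)])
E
```

```text
boxtop [ 0.993 -0.202  0.266]
boxfrontL [ 0.651 -0.166  0.053]
boxfrontLtop [ 0.729 -0.186  0.259]
boxbotR [ 0.655 -0.504 -0.002]
boxR [ 0.655 -0.472  0.259]
black [0.614 0.164 0.111]
blackR [0.422 0.132 0.036]
black2 [0.748 0.207 0.164]
boardnew [ 0.448 -0.284  0.005]
label [ 0.483 -0.284  0.009]
grey [0.343 0.222 0.059]
can [ 0.444 -0.612  0.007]
stack [ 0.752 -0.371  0.336]
pillar [0.38  0.152 0.047]
[[ 0.32  -0.92  -0.225  0.145]
 [ 0.947  0.311  0.076  0.638]
 [-0.    -0.237  0.971  0.385]
 [ 0.     0.     0.     1.   ]]
[[-0.947  0.32   0.   ]
 [ 0.32   0.947  0.   ]
 [-0.     0.    -1.   ]]
tilted z [ 0.25708055  0.         -0.96638998]
-> [0.45 0.4  0.32] rows 9
   [-0.11, -0.047, -0.039, 0.0, 0.0, -0.018]
   [-0.109, -0.051, -0.039, 0.0, 0.0, -0.018]
   [-0.107, -0.055, -0.039, 0.0, 0.0, -0.018]
   [-0.105, -0.059, -0.039, 0.0, 0.0, -0.018]
   [-0.103, -0.062, -0.039, 0.0, 0.0, -0.018]
   [-0.1, -0.066, -0.039, 0.0, 0.0, -0.018]
   [-0.098, -0.07, -0.039, 0.0, 0.0, -0.018]
   [-0.095, -0.073, -0.039, 0.0, 0.0, -0.018]
   [-0.092, -0.076, -0.039, 0.0, 0.0, -0.019]
-> [ 0.45 -0.1   0.32] rows 13
   [-0.0, -0.128, -0.0, 0.0, 0.0, 0.0]
   [-0.0, -0.128, -0.0, 0.0, 0.0, 0.0]
   [-0.0, -0.128, -0.0, 0.0, 0.0, 0.0]
   [-0.0, -0.128, -0.0, 0.0, 0.0, 0.0]
   [-0.0, -0.128, -0.0, 0.0, 0.0, 0.0]
   [-0.0, -0.128, -0.0, 0.0, 0.0, 0.0]
   [-0.0, -0.128, -0.0, 0.0, 0.0, 0.0]
   [-0.0, -0.128, -0.0, 0.0, 0.0, 0.0]
   [-0.0, -0.129, -0.0, 0.0, 0.0, 0.0]
   [-0.0, -0.128, -0.0, 0.0, 0.0, 0.0]
   [-0.0, -0.129, -0.0, 0.0, 0.0, 0.0]
   [-0.0, -0.128, -0.0, 0.0, 0.0, 0.0]
   [-0.0, -0.129, -0.0, 0.0, 0.0, 0.0]
-> [ 0.44 -0.27  0.25] rows 5
   [0.007, -0.113, 0.047, 0.0, 0.0, 0.0]
   [0.007, -0.113, 0.046, 0.0, 0.0, 0.0]
   [0.006, -0.113, 0.047, 0.0, 0.0, 0.0]
   [0.007, -0.114, 0.046, 0.0, 0.0, 0.0]
   [0.006, -0.113, 0.047, 0.0, 0.0, 0.0]
```

Call:
{"op": "drive_tool", "data": {
  "deltas": [
    [-0.11,-0.047,-0.039,0,0,-0.018,1],
    [-0.109,-0.051,-0.039,0,0,-0.018,1],
    [-0.107,-0.055,-0.039,0,0,-0.018,1],
    [-0.105,-0.059,-0.039,0,0,-0.018,1],
    [-0.103,-0.062,-0.039,0,0,-0.018,1],
    [-0.1,-0.066,-0.039,0,0,-0.018,1],
    [-0.098,-0.07,-0.039,0,0,-0.018,1],
    [-0.095,-0.073,-0.039,0,0,-0.018,1],
    [-0.092,-0.076,-0.039,0,0,-0.019,1]
  ]
}}

```text
time: 2.1
tool_pos: [0.4511, 0.3986, 0.3208]
eef_rot: [-0.001, 1.0, 0.0, 0.0]
wrist_force: [0.0, 0.7, -0.5]
grip_width: 0.996
gripper_force: 0.0
```

Call:
{"op": "drive_tool", "data": {
  "deltas": [
    [0,-0.128,0,0,0,0,1],
    [0,-0.128,0,0,0,0,1],
    [0,-0.128,0,0,0,0,1],
    [0,-0.128,0,0,0,0,1],
    [0,-0.128,0,0,0,0,1],
    [0,-0.128,0,0,0,0,1],
    [0,-0.128,0,0,0,0,1],
    [0,-0.128,0,0,0,0,1],
    [0,-0.128,0,0,0,0,1],
    [0,-0.128,0,0,0,0,1],
    [0,0,0,0,0,0,1],
    [0,0,0,0,0,0,1]
  ]
}}

```text
time: 3.1
tool_pos: [0.45, 0.0142, 0.3203]
eef_rot: [0.002, 1.0, 0.0, 0.001]
wrist_force: [0.4, 0.8, 0.3]
grip_width: 0.997
gripper_force: 0.0
```

Run:
```python
from h import *
T=np.array(r.camera_params("wrist")["world_from_camera"])
im,d=save("wrist","pics/w1.png"); np.save("d1.npy",d); np.save("T1.npy",T)
for q in ["chamber","board_mid","board_rear","lid_hinge","lid_handle","bat_grip","latch_pivot"]:
    for o in r.landmark_of(q,"wrist")[:2]: print(q,round(o["score"],2),w("wrist",o["at"],T).round(4))
```

```text
chamber 0.68 [ 0.6676 -0.0027  0.0024]
board_mid 0.66 [ 0.6685 -0.0067  0.0661]
board_rear 0.74 [ 0.6947 -0.0063  0.0639]
bat_grip 0.96 [0.4803 0.0075 0.1032]
latch_pivot 0.76 [0.534  0.0041 0.042 ]
```

View pics/w1.png

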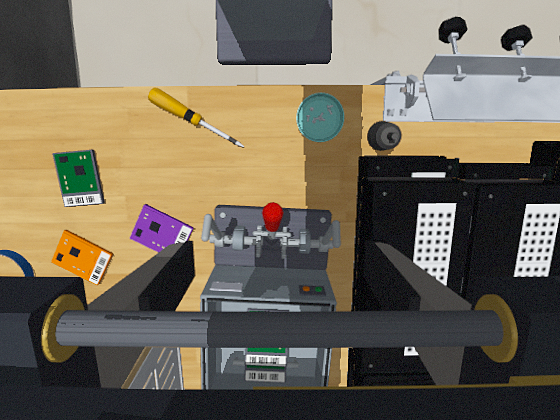

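The wrist picture shows the chamber (265,330) with the bat at (272,215). The green board is at (78,178) with its label strip towards the rear, purple is at (160,228) and orange at (82,255).

Run:
```python
from h import *
d=np.load("d1.npy")
im=cv2.imread("pics/w1.png")
print("apron",px2w("wrist",d,[(220,210),(324,210),(219,240),(325,240)]).round(4).tolist())
# rim front outer edge: points with z>0.1 & front
H,W=d.shape
uu,vv=np.meshgrid(np.arange(150,400,1),np.arange(200,400,1)); P=px2w("wrist",d,np.c_[uu.ravel(),vv.ravel()])
m=(abs(P[:,2]-0.115)<0.004)&(P[:,0]>.57)&(P[:,0]<.62)&(abs(P[:,1])<.1)
Q=P[m]; print(len(Q),Q.min(0),Q.max(0))
ys=np.linspace(-.08,.07,16); f=[]
for y in ys:
    s=Q[abs(Q[:,1]-y)<.004]
    if len(s)>5: f.append((y,s[:,0].min(),s[:,0].max()))
f=np.array(f); print(f.round(4).tolist()); print(np.polyfit(f[:,0],f[:,1],1),np.polyfit(f[:,0],f[:,2],1))
# new board
m=r.cut_out("board_new","wrist")
for o in m:
    v,u=np.nonzero(o["pixels"]); print(o["score"],u.mean(),v.mean(),len(u))
    if abs(u.mean()-78)<10:
        PP=px2w("wrist",d,np.c_[u,v]); PP=PP[abs(PP[:,2]-.007)<.006]
        rect=cv2.minAreaRect((PP[:,:2]*1000).astype(np.float32)); print(rect,cv2.boxPoints(rect), PP[:,2].mean())
cv2.imwrite("pics/crop1.png",cv2.resize(im[130:300,0:240],None,fx=3,fy=3,interpolation=cv2.INTER_CUBIC))
```

```text
apron [[0.4932, -0.0669, 0.0215], [0.4957, 0.0835, 0.0096], [0.5273, -0.064, 0.0546], [0.5196, 0.0768, 0.0772]]
1041 [ 0.57828251 -0.08094658  0.11102191] [0.60103154 0.08865974 0.11838879]
[[-0.08, 0.5788, 0.6003], [-0.07, 0.5783, 0.6006], [-0.06, 0.5795, 0.5856], [-0.05, 0.5798, 0.5883], [-0.04, 0.5799, 0.5884], [-0.03, 0.5805, 0.5872], [-0.02, 0.5818, 0.5896], [-0.01, 0.5811, 0.5897], [0.0, 0.582, 0.5885], [0.01, 0.5821, 0.5914], [0.02, 0.5829, 0.5897], [0.03, 0.5833, 0.592], [0.04, 0.5835, 0.5928], [0.05, 0.5843, 0.5912], [0.06, 0.5849, 0.5937], [0.07, 0.5857, 0.5941]]
[0.04610491 0.58200092] [-0.00568497  0.59141163]
0.8 158.94018488308865 229.19358346927677 1839
0.78 78.26163301141352 177.78314310798947 2278
((449.69921875, -277.533447265625), (80.01705932617188, 62.141563415527344), 4.327940940856934) [[ 407.46002 -249.57051]
 [ 412.14954 -311.53488]
 [ 491.93842 -305.4964 ]
 [ 487.2489  -243.53201]] 0.006932013691796711
0.64 81.47368421052632 256.9362348178138 1976
((573.2236938476562, -290.7041015625), (81.32302856445312, 61.271583557128906), 61.12742233276367) [[ 526.7621  -311.5183 ]
 [ 580.41736 -341.10413]
 [ 619.6853  -269.8899 ]
 [ 566.03    -240.30408]] 0.006569188251889725
```

View pics/crop1.png

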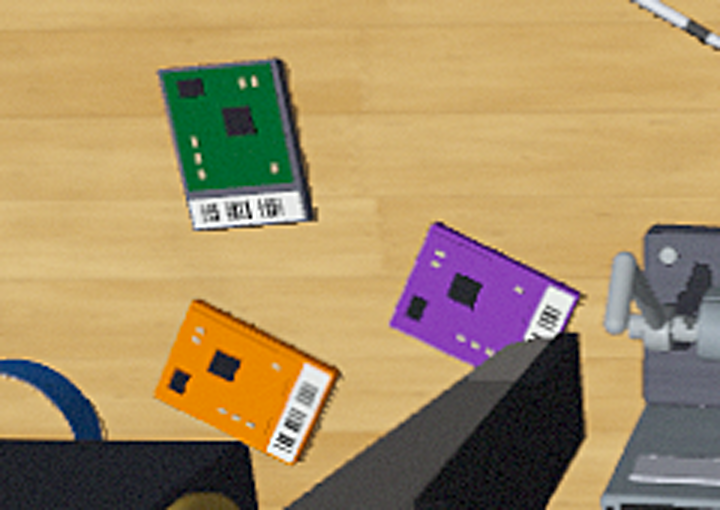

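The crop confirms it: only the green board in a dark frame fits, with its label towards +x, while the orange and purple ones are look-alikes. I will move above it.

Run:
```python
from h import *
plan([((0.448,-0.279,0.16),down(0.075),None)])
```

```text
-> [ 0.448 -0.279  0.16 ] rows 9
   [0.001, -0.11, 0.059, -0.0, -0.0, -0.004]
   [0.002, -0.109, 0.059, -0.0, -0.0, -0.004]
   [0.003, -0.109, 0.059, -0.0, -0.0, -0.004]
   [0.003, -0.11, 0.059, -0.0, -0.0, -0.004]
   [0.004, -0.109, 0.059, -0.0, -0.0, -0.004]
   [0.005, -0.109, 0.059, -0.0, -0.0, -0.004]
   [0.006, -0.11, 0.06, -0.0, -0.0, -0.004]
   [0.007, -0.109, 0.059, -0.0, -0.0, -0.004]
   [0.008, -0.11, 0.06, -0.0, -0.0, -0.005]
```

Call:
{"op": "drive_tool", "data": {
  "deltas": [
    [0.001,-0.11,0.059,0,0,-0.004,1],
    [0.002,-0.109,0.059,0,0,-0.004,1],
    [0.003,-0.109,0.059,0,0,-0.004,1],
    [0.003,-0.11,0.059,0,0,-0.004,1],
    [0.004,-0.109,0.059,0,0,-0.004,1],
    [0.005,-0.109,0.059,0,0,-0.004,1],
    [0.006,-0.11,0.06,0,0,-0.004,1],
    [0.007,-0.109,0.059,0,0,-0.004,1],
    [0.008,-0.11,0.06,0,0,-0.005,1],
    [0,0,0,0,0,0,1],
    [0,0,0,0,0,0,1]
  ]
}}

```text
time: 4.47
tool_pos: [0.4465, -0.2811, 0.1587]
eef_rot: [-0.035, 0.999, 0.0, -0.002]
wrist_force: [-0.4, 0.3, 0.1]
grip_width: 1.0
gripper_force: 0.0
```

Run:
```python
from h import *
im,d=save("wrist","pics/w2.png")
for o in r.landmark_of("board_new","wrist")[:2]: print(round(o["score"],2),w("wrist",o["at"]).round(4))
for o in r.cut_out("board_new","wrist")[:2]:
    v,u=np.nonzero(o["pixels"]); 
    PP=px2w("wrist",d,np.c_[u,v]); PP=PP[abs(PP[:,2]-.007)<.0025]
    rect=cv2.minAreaRect((PP[:,:2]*1000).astype(np.float32)); print(o["score"],u.mean(),v.mean(),len(u),rect,PP[:,2].mean())
s=r.observe(); print(s["tool_pos"],s["eef_rot"])
```

```text
0.77 [ 0.4476 -0.2792  0.0013]
0.73 [ 0.535  -0.1581  0.0021]
0.94 255.18363743378458 299.4220129487934 1699 ((573.9303588867188, -289.8834533691406), (79.22811126708984, 59.16950607299805), 59.93412399291992) 0.008579360811216635
0.8 278.9062049062049 201.27952999381571 4851 ((450.73565673828125, -277.5880126953125), (80.07267761230469, 59.705753326416016), 4.765285491943359) 0.008709977697891393
[ 0.44852847 -0.27845178  0.16039585] [-3.80217591e-02  9.99276791e-01  2.65489610e-04  4.12747414e-04]
```

Run:
```python
from h import *
c=np.array([.4505-.010,-.2776-.0008])
plan([((*c,0.04),down(0.083),4),((*c,0.002),down(0.083),3)])
```

```text
-> [ 0.4405 -0.2784  0.04  ] rows 4
   [0.007, 0.001, 0.1, 0.0, 0.0, -0.001]
   [0.007, 0.0, 0.1, 0.0, 0.0, -0.001]
   [0.007, 0.001, 0.101, 0.0, 0.0, -0.001]
   [0.006, 0.0, 0.1, 0.0, 0.0, -0.0]
-> [ 0.4405 -0.2784  0.002 ] rows 3
   [0.0, 0.0, 0.042, 0.0, 0.0, -0.0]
   [0.0, 0.0, 0.042, 0.0, 0.0, -0.0]
   [0.0, 0.0, 0.043, 0.0, 0.0, -0.0]
```

Call:
{"op": "drive_tool", "data": {
  "deltas": [
    [0.007,0.001,0.1,0,0,-0.001,1],
    [0.007,0,0.1,0,0,-0.001,1],
    [0.007,0.001,0.101,0,0,-0.001,1],
    [0.006,0,0.1,0,0,0,1],
    [0,0,0.042,0,0,0,1],
    [0,0,0.042,0,0,0,1],
    [0,0,0.04,0,0,0,1],
    [0,0,0,0,0,0,1],
    [0,0,0,0,0,0,1]
  ],
  "force": 20
}}

```text
time: 5.37
tool_pos: [0.4403, -0.2798, 0.003]
eef_rot: [-0.04, 0.999, -0.0, 0.0]
wrist_force: [-0.5, 1.1, 1.0]
grip_width: 0.999
gripper_force: 0.0
```

Call:
{"op": "drive_tool", "data": {
  "deltas": [
    [0,0,0,0,0,0,-1],
    [0,0,0,0,0,0,-1],
    [0,0,0,0,0,0,-1],
    [0,0,0,0,0,0,-1],
    [0,0,0,0,0,0,-1],
    [0,0,0,0,0,0,-1]
  ],
  "force": 20
}}

```text
time: 5.87
tool_pos: [0.4399, -0.2799, 0.0029]
eef_rot: [-0.04, 0.999, -0.0, 0.0]
wrist_force: [-1.1, 0.1, 3.8]
grip_width: 0.647
gripper_force: 20.0
```

Call:
{"op": "drive_tool", "data": {
  "deltas": [
    [0,0,-0.03,0,0,0,-1],
    [0,0,-0.08,0,0,0,-1],
    [0,0,-0.12,0,0,0,-1],
    [0,0,-0.12,0,0,0,-1],
    [0,0,-0.12,0,0,0,-1],
    [0,0,-0.12,0,0,0,-1],
    [0,0,-0.12,0,0,0,-1],
    [0,0,-0.1,0,0,0,-1],
    [0,0,0,0,0,0,-1],
    [0,0,0,0,0,0,-1]
  ]
}}

```text
time: 6.7
tool_pos: [0.4403, -0.28, 0.2474]
eef_rot: [-0.04, 0.999, -0.0, 0.002]
wrist_force: [-1.0, -0.1, -1.5]
grip_width: 0.647
gripper_force: 20.0
```

```bash
cat >> h.py <<'E'
def board_in_tool(name):
    s=r.observe(); im,d=save("wrist",name); T=np.array(r.camera_params("wrist")["world_from_camera"])
    q=R.from_quat(s["eef_rot"]); 
    for o in r.cut_out("board_new","wrist")[:3]:
        v,u=np.nonzero(o["pixels"]); PP=px2w("wrist",d,np.c_[u,v]); L=q.inv().apply(PP-s["tool_pos"])
        L=L[(abs(L[:,2])<.03)]
        if len(L)<300: continue
        zm=np.median(L[:,2]); L=L[abs(L[:,2]-zm)<.004]
        A=np.c_[L[:,:2],np.ones(len(L))]; print("plane",np.linalg.lstsq(A,L[:,2],rcond=None)[0].round(4),"zmed",zm.round(4))
        print(o["score"],len(L),cv2.minAreaRect((L[:,:2]*1000).astype(np.float32)))
    for n in ("board_new","new_label"):
        for o in r.landmark_of(n,"wrist")[:2]: print(n,o["score"],q.inv().apply(w("wrist",o["at"],T)-s["tool_pos"]).round(4))
E
python3 - <<'E'
from h import *
board_in_tool("pics/w3.png"); print(r.observe()["tool_pos"],r.observe()["grip_width"])
E
```

```text
plane [-0.0043 -0.0025 -0.0019] zmed -0.0019
0.56 12438 ((2.071674346923828, 1.5616207122802734), (62.63230895996094, 59.84947204589844), 0.1640005111694336)
board_new 0.78 [-0.0967  0.1094  0.2504]
board_new 0.76 [-0.008   0.0043  0.0069]
new_label 0.97 [-0.1179  0.1348  0.2423]
new_label 0.58 [-0.1267 -0.322   0.2456]
[ 0.43867324 -0.2791646   0.24399258] 0.6473833072974554
```

```bash
cat >> h.py <<'E'
C=np.array([.6665,-.006,0]); YAW=-.05; RC=R.from_euler('z',YAW)
def ch(x,y,z): return C+RC.apply(np.array([x,y,z])/1000)
def toch(p): return RC.inv().apply(np.array(p)-C)*1000
BT=np.array([-.009,0,.004])
def tcp_for(x,z,t=np.radians(15),y=0):
    Rm=down(YAW,t); return ch(x,y,z)-Rm@BT,Rm
E
python3 - <<'E'
from h import *
a=tcp_for(-104,205); b=tcp_for(-30,132); c=tcp_for(-24.5,68)
plan([(*a,None),(*b,4),(*c,5)])
E
```

```text
-> [ 5.529e-01 -3.000e-04  2.065e-01] rows 8
   [-0.057, 0.112, 0.016, 0.001, -0.017, 0.008]
   [-0.054, 0.113, 0.017, 0.001, -0.016, 0.008]
   [-0.052, 0.114, 0.019, 0.001, -0.017, 0.008]
   [-0.05, 0.115, 0.02, 0.001, -0.016, 0.008]
   [-0.047, 0.115, 0.022, 0.001, -0.017, 0.008]
   [-0.044, 0.116, 0.023, 0.001, -0.016, 0.008]
   [-0.042, 0.117, 0.024, 0.002, -0.017, 0.008]
   [-0.039, 0.118, 0.024, 0.001, -0.016, 0.008]
-> [ 0.6268 -0.004   0.1335] rows 4
   [-0.044, -0.0, 0.075, 0.0, -0.0, 0.0]
   [-0.044, -0.0, 0.075, 0.0, -0.0, 0.0]
   [-0.044, -0.0, 0.075, 0.0, -0.0, 0.0]
   [-0.044, -0.001, 0.074, 0.0, -0.0, 0.0]
-> [ 0.6323 -0.0043  0.0695] rows 5
   [0.008, 0.0, 0.042, 0.0, -0.0, 0.0]
   [0.007, 0.0, 0.042, 0.0, -0.0, 0.0]
   [0.008, 0.0, 0.042, 0.0, -0.0, 0.0]
   [0.007, 0.0, 0.042, 0.0, -0.0, 0.0]
   [0.008, 0.0, 0.043, 0.0, -0.0, 0.0]
```

Call:
{"op": "drive_tool", "data": {
  "deltas": [
    [-0.057,0.112,0.016,0.001,-0.017,0.008,-1],
    [-0.054,0.113,0.017,0.001,-0.016,0.008,-1],
    [-0.052,0.114,0.019,0.001,-0.017,0.008,-1],
    [-0.05,0.115,0.02,0.001,-0.016,0.008,-1],
    [-0.047,0.115,0.022,0.001,-0.017,0.008,-1],
    [-0.044,0.116,0.023,0.001,-0.016,0.008,-1],
    [-0.042,0.117,0.024,0.002,-0.017,0.008,-1],
    [-0.039,0.118,0.024,0.001,-0.016,0.008,-1],
    [0,0,0,0,0,0,-1],
    [0,0,0,0,0,0,-1]
  ]
}}

```text
time: 7.73
tool_pos: [0.5528, 0.0014, 0.2061]
eef_rot: [0.022, 0.991, -0.004, 0.13]
wrist_force: [0.3, -0.1, -1.0]
grip_width: 0.645
gripper_force: 20.0
```

Run:
```python
from h import *
s=[r.observe()["tool_pos"] for i in range(3)]; print(s)
T=np.array(r.camera_params("wrist")["world_from_camera"]); im,d=save("wrist","pics/w4.png")
for q in ["chamber","board_mid","board_rear","board_new"]:
    for o in r.landmark_of(q,"wrist")[:2]: print(q,round(o["score"],2),w("wrist",o["at"],T).round(4))
for c in ["top","scene"]:
    r.read_camera(c)
    for q in ["lid_handle","board_mid","board_rear"]:
        for o in r.landmark_of(q,c)[:1]: print(c,q,round(o["score"],2),w(c,o["at"]).round(4),toch(w(c,o["at"])).round(1))
b=tcp_for(-30,132); c=tcp_for(-24.5,68)
plan([(*b,4),(*c,5)])
```

```text
[array([0.55278039, 0.00142654, 0.20608161]), array([0.55278039, 0.00142654, 0.20608161]), array([0.55278039, 0.00142654, 0.20608161])]
board_new 0.67 [0.5603 0.0021 0.2054]
board_new 0.64 [ 5.310e-01 -1.626e-01  2.000e-04]
top lid_handle 0.71 [ 0.694  -0.0084  0.3098] [ 27.6  -1.1 309.8]
top board_mid 0.52 [ 0.6702 -0.0091  0.0673] [ 3.9 -2.9 67.3]
top board_rear 0.52 [ 0.6923 -0.0071  0.0644] [25.8  0.2 64.4]
scene lid_handle 0.78 [ 0.6944 -0.0099  0.3146] [ 28.1  -2.5 314.6]
scene board_mid 0.56 [ 0.6691 -0.0034  0.0679] [ 2.5  2.8 67.9]
scene board_rear 0.73 [ 0.5935 -0.0083  0.2206] [-72.8  -5.9 220.6]
-> [ 0.6268 -0.004   0.1335] rows 4
   [-0.042, 0.001, 0.076, -0.0, 0.0, 0.0]
   [-0.043, 0.0, 0.076, -0.0, 0.0, 0.0]
   [-0.042, 0.001, 0.076, -0.0, 0.001, 0.0]
   [-0.043, 0.0, 0.076, -0.0, 0.0, 0.0]
-> [ 0.6323 -0.0043  0.0695] rows 5
   [0.008, 0.0, 0.042, -0.0, 0.0, 0.0]
   [0.007, 0.0, 0.042, -0.0, 0.0, 0.0]
   [0.008, 0.0, 0.042, -0.0, 0.0, 0.0]
   [0.007, 0.0, 0.042, -0.0, 0.0, 0.0]
   [0.008, 0.0, 0.043, -0.0, 0.0, 0.0]
```

View pics/w4.png

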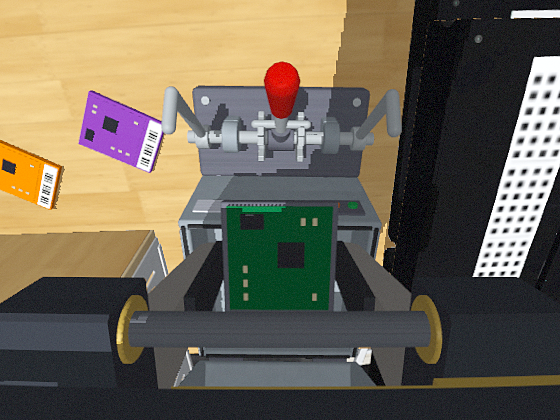

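The wrist view shows the board square in the fingers at (278,258), centred on the chamber front (180 to 378). I will go in.

Call:
{"op": "drive_tool", "data": {
  "deltas": [
    [-0.042,0,0.076,0,0,0,-1],
    [-0.043,0,0.076,0,0,0,-1],
    [-0.042,0,0.076,0,0,0,-1],
    [-0.043,0,0.076,0,0,0,-1],
    [0,0,0,0,0,0,-1]
  ]
}}

```text
time: 8.8
tool_pos: [0.6274, -0.0046, 0.1296]
eef_rot: [0.024, 0.991, -0.004, 0.13]
wrist_force: [0.4, 0.6, -1.1]
grip_width: 0.645
gripper_force: 20.0
```

Call:
{"op": "drive_tool", "data": {
  "deltas": [
    [0.008,0,0.042,0,0,0,-1],
    [0.007,0,0.042,0,0,0,-1],
    [0.008,0,0.042,0,0,0,-1],
    [0.007,0,0.042,0,0,0,-1],
    [0.004,0,0.022,0,0,0,-1],
    [0,0,0,0,0,0,-1]
  ]
}}

```text
time: 9.3
tool_pos: [0.6306, -0.0048, 0.0739]
eef_rot: [0.024, 0.991, -0.004, 0.13]
wrist_force: [0.0, -0.8, -0.8]
grip_width: 0.646
gripper_force: 20.0
```

Run:
```python
from h import *
s=r.observe();print(s["tool_pos"],s["wrist_force"],toch(s["tool_pos"]))
print("origin now",toch(s["tool_pos"]+R.from_quat(s["eef_rot"]).apply(BT)))
plan([(*tcp_for(-24.5,67),2)])
```

```text
[ 0.63064492 -0.00477322  0.07388178] [ 0.01507252 -0.78583162 -0.80432452] [-35.87158109  -0.56676367  73.88178195]
origin now [-26.14361618  -0.55768871  72.34340087]
-> [ 0.6323 -0.0043  0.0685] rows 2
   [-0.0, 0.001, 0.009, -0.0, -0.0, 0.0]
   [-0.001, 0.001, 0.01, -0.0, -0.0, 0.001]
```

Call:
{"op": "drive_tool", "data": {
  "deltas": [
    [0,0.001,0.006,0,0,0,-1],
    [0,0,0.006,0,0,0,-1],
    [-0.001,0,0.006,0,0,0,-1],
    [0,0,0,0,0,0,-1]
  ]
}}

```text
time: 9.63
tool_pos: [0.6339, -0.0045, 0.0708]
eef_rot: [0.024, 0.991, -0.004, 0.132]
wrist_force: [-0.2, 0.4, -0.4]
grip_width: 0.647
gripper_force: 20.0
```

Call:
{"op": "drive_tool", "data": {
  "deltas": [
    [0,0,0.004,0,0,0,-1],
    [0,0,0.003,0,0,0,-1],
    [0,0,0,0,0,0,-1]
  ]
}}

```text
time: 9.88
tool_pos: [0.6342, -0.0046, 0.0686]
eef_rot: [0.024, 0.991, -0.004, 0.132]
wrist_force: [0.2, 0.3, -0.3]
grip_width: 0.646
gripper_force: 20.0
```

Call:
{"op": "drive_tool", "data": {
  "deltas": [
    [0.004,0,0.004,0,0,0,-1],
    [0.003,0,0.003,0,0,0,-1],
    [0,0,0,0,0,0,-1]
  ]
}}

```text
time: 10.13
tool_pos: [0.6327, -0.0045, 0.066]
eef_rot: [0.024, 0.991, -0.004, 0.132]
wrist_force: [0.5, 0.5, -0.4]
grip_width: 0.651
gripper_force: 20.0
```

Run:
```python
from h import *
s=r.observe();print(s["tool_pos"],s["wrist_force"])
print("origin now",toch(s["tool_pos"]+R.from_quat(s["eef_rot"]).apply(BT)))
board_in_tool("pics/w5.png")
```

```text
[ 0.6326547  -0.00452019  0.06598684] [ 0.45603845  0.45329518 -0.39248891]
origin now [-24.14422234  -0.2039786   64.47899197]
plane [-0.0152 -0.0019 -0.0046] zmed -0.0045
0.78 7505 ((-10.048589706420898, 0.47959136962890625), (41.00364685058594, 59.69505310058594), 0.4687293469905853)
plane [-0.1563  0.018   0.0496] zmed 0.0287
0.73 1409 ((113.07551574707031, -139.2833251953125), (23.930587768554688, 41.06072998046875), 25.866670608520508)
board_new 0.85 [ 0.1078 -0.1642  0.0405]
board_new 0.79 [-0.0085  0.0007  0.0029]
new_label 0.64 [ 0.0887 -0.1348  0.0378]
```

Call:
{"op": "drive_tool", "data": {
  "deltas": [
    [0.001,0,0.003,0,0,0,-1],
    [0,0,0,0,0,0,-1]
  ]
}}

```text
time: 10.5
tool_pos: [0.6327, -0.0046, 0.0658]
eef_rot: [0.024, 0.991, -0.003, 0.132]
wrist_force: [-3.8, -0.1, 7.6]
grip_width: 0.647
gripper_force: 20.0
```

Call:
{"op": "drive_tool", "data": {
  "deltas": [
    [0,0,0,0,0,0,0.5],
    [0,0,0,0,0,0,0.6],
    [0,0,0,0,0,0,0.7],
    [0,0,0,0,0,0,0.7],
    [0,0,0,0,0,0,0.7]
  ]
}}

```text
time: 10.92
tool_pos: [0.6326, -0.0046, 0.0648]
eef_rot: [0.024, 0.991, -0.004, 0.132]
wrist_force: [-0.1, 0.1, 0.8]
grip_width: 0.853
gripper_force: 0.0
```

Run:
```python
from h import *
s=r.observe();print(s["tool_pos"],s["wrist_force"])
board_in_tool("pics/w6.png")
```

```text
[ 0.63256646 -0.00455526  0.06484827] [-0.13870703  0.14627916  0.84543966]
plane [-0.0117 -0.0007 -0.0057] zmed -0.0056
0.64 7338 ((-9.861733436584473, 0.5580921173095703), (59.562618255615234, 39.02628707885742), 89.98855590820312)
board_new 0.8 [-0.009   0.0018  0.0024]
board_new 0.64 [ 0.1059 -0.164   0.0373]
new_label 0.79 [ 0.0926 -0.1372  0.0385]
```

Call:
{"op": "drive_tool", "data": {
  "deltas": [
    [-0.004,0,-0.02,0,0,0,0.75],
    [-0.008,0,-0.042,0,0,0,0.75],
    [-0.008,0,-0.042,0,0,0,0.75],
    [-0.008,0,-0.042,0,0,0,0.75],
    [-0.007,0,-0.042,0,0,0,0.75],
    [-0.004,0,-0.03,0,0,0,0.75],
    [0.043,0,-0.076,0,0,0,0.75],
    [0.043,0,-0.076,0,0,0,0.75],
    [0.043,0,-0.076,0,0,0,0.75],
    [0.043,0,-0.076,0,0,0,0.75],
    [0,0,0,0,0,0,0.75]
  ]
}}

```text
time: 12.03
tool_pos: [0.5524, -0.0004, 0.2096]
eef_rot: [0.024, 0.991, -0.002, 0.134]
wrist_force: [1.4, 1.1, -0.2]
grip_width: 0.874
gripper_force: 0.0
```

Run:
```python
from h import *
s=r.observe();print(s["tool_pos"],toch(s["tool_pos"]))
for c in ["wrist","top","scene"]:
    im,d=save(c,f"pics/p_{c}.png"); T=np.array(r.camera_params(c)["world_from_camera"])
    for q in ["board_new","new_label","board_mid","board_rear","lid_handle","bat_grip","latch_pivot"]:
        for o in r.landmark_of(q,c)[:4]:
            p=toch(w(c,o["at"],T))
            if abs(p[1])<60: print(c,q,round(o["score"],2),p.round(1))
im=cv2.imread("pics/p_scene.png"); cv2.imwrite("pics/c2.png",np.hstack([cv2.resize(im[100:260,120:260],(525,600),interpolation=cv2.INTER_CUBIC)]))
```

```text
[ 5.52426879e-01 -4.04969772e-04  2.09570005e-01] [-1.14210194e+02 -1.13241926e-01  2.09570005e+02]
wrist board_new 0.78 [-25.9   1.7  62.7]
wrist new_label 0.56 [ 3.   4.5 82.4]
wrist board_mid 0.74 [0.7 2.9 0.3]
wrist lid_handle 0.18 [ 84.5   3.  112.3]
wrist bat_grip 0.75 [-183.5    3.9  100. ]
wrist latch_pivot 0.88 [-133.8    1.6   42. ]
wrist latch_pivot 0.37 [3.4 5.2 0.8]
top board_mid 0.4 [ 0.9 -2.6 70.1]
top board_rear 0.62 [28.2  1.8 64.7]
top lid_handle 0.73 [ 24.4  -0.5 310.6]
top lid_handle 0.33 [ 87.2  -2.5 116.6]
top latch_pivot 0.67 [-1.347e+02  1.000e-01  4.810e+01]
scene board_new 0.47 [-25.5   2.5  65.3]
scene new_label 0.6 [ 5.6 -2.7 79.3]
scene board_mid 0.55 [ 1.9  3.8 67.6]
scene board_mid 0.22 [ 4.4 -1.8 79.9]
scene board_rear 0.68 [-27.9   4.2  62.5]
scene board_rear 0.41 [29.6  5.4 71.5]
scene lid_handle 0.69 [ 2.610e+01 -3.000e-01  3.128e+02]
scene bat_grip 0.52 [-185.     5.8  105. ]
scene latch_pivot 0.64 [-132.3    3.7   46. ]
```

View pics/p_wrist.png

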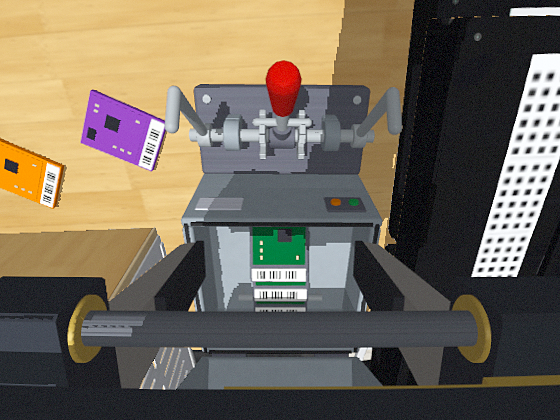

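The board lies in the row at (279,247), and all three label strips show, at (279,275), (280,295) and (280,310). Next is the lid handle.

```bash
cat >> h.py <<'E'
def hand(th): a=np.arctan2(74,191)+th; return np.array([84-205*np.cos(a),0,115+205*np.sin(a)])
def tcp_h(p,tilt,back=0,deep=12):
    z=np.array([np.sin(tilt),0,-np.cos(tilt)]); return ch(*(np.array(p)+z*(deep-back))),down(YAW,tilt)
E
python3 - <<'E'
from h import *
t=np.radians(20); h=hand(.914); print(h)
plan([(ch(-95,0,385),down(YAW,t),None),(*tcp_h(h,t,80),None),(*tcp_h(h,t,0),4)])
E
```

```text
[ 25.93616139   0.         311.60516434]
-> [ 0.5716 -0.0013  0.385 ] rows 5
   [-0.043, 0.0, -0.112, -0.0, -0.008, 0.0]
   [-0.045, 0.0, -0.111, -0.0, -0.009, 0.0]
   [-0.047, 0.0, -0.111, -0.0, -0.008, 0.0]
   [-0.048, 0.0, -0.11, -0.0, -0.009, 0.0]
   [-0.051, 0.0, -0.109, -0.0, -0.008, 0.001]
-> [ 0.6692 -0.0061  0.3755] rows 3
   [-0.098, 0.0, 0.047, -0.0, -0.0, -0.0]
   [-0.098, 0.0, 0.047, -0.0, -0.0, -0.0]
   [-0.099, 0.0, 0.047, -0.0, -0.0, -0.0]
-> [ 0.6965 -0.0075  0.3003] rows 4
   [-0.0, 0.0, 0.067, -0.0, -0.0, -0.0]
   [-0.0, 0.0, 0.067, -0.0, -0.0, -0.0]
   [-0.0, 0.0, 0.066, -0.0, -0.0, -0.0]
   [-0.0, 0.0, 0.067, -0.0, -0.0, -0.0]
```

Call:
{"op": "drive_tool", "data": {
  "deltas": [
    [-0.043,0,-0.112,0,-0.008,0,0.6],
    [-0.045,0,-0.111,0,-0.009,0,0.6],
    [-0.047,0,-0.111,0,-0.008,0,0.6],
    [-0.048,0,-0.11,0,-0.009,0,0.6],
    [-0.051,0,-0.109,0,-0.008,0,0.6],
    [-0.098,0,0.047,0,0,0,0.6],
    [-0.098,0,0.047,0,0,0,0.6],
    [-0.099,0,0.047,0,0,0,0.6],
    [0,0,0,0,0,0,0.6],
    [0,0,0,0,0,0,0.6]
  ]
}}

```text
time: 14.07
tool_pos: [0.6696, -0.0061, 0.3736]
eef_rot: [0.024, 0.985, -0.006, 0.172]
wrist_force: [-0.5, 0.2, 0.0]
grip_width: 0.8
gripper_force: 0.0
```

Run:
```python
from h import *
s=r.observe(); T=np.array(r.camera_params("wrist")["world_from_camera"]); im,d=save("wrist","pics/w7.png")
for o in r.landmark_of("lid_handle","wrist")[:2]: print(round(o["score"],2),toch(w("wrist",o["at"],T)).round(1))
for o in r.recognise("lid_handle","wrist")[:2]: print(round(o["score"],2),toch(w("wrist",o["at"],T)).round(1))
t=np.radians(20); h=hand(.914)
plan([(*tcp_h(h,t,0),5)])
```

```text
0.56 [ 27.6   2.8 311.6]
0.62 [ 15.8   3.8 276. ]
-> [ 0.6965 -0.0075  0.3003] rows 5
   [-0.001, 0.0, 0.054, -0.0, -0.0, 0.0]
   [-0.0, 0.0, 0.054, -0.0, -0.0, 0.0]
   [-0.001, 0.0, 0.053, -0.0, -0.0, 0.0]
   [-0.0, 0.0, 0.054, -0.0, -0.0, 0.0]
   [-0.001, 0.001, 0.053, -0.0, -0.0, 0.001]
```

View pics/w7.png

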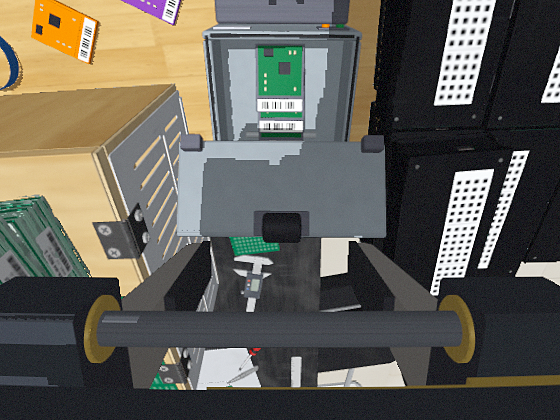

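The handle, at (281,226), lies midway between the fingers, and the boards are seen straight in the tray. I will descend and pinch.

Call:
{"op": "drive_tool", "data": {
  "deltas": [
    [-0.001,0,0.054,0,0,0,0.3],
    [0,0,0.054,0,0,0,0.2],
    [0,0,0.054,0,0,0,0.2],
    [0,0,0.054,0,0,0,0.2],
    [0,0,0.05,0,0,0,0.2],
    [0,0,0,0,0,0,-1],
    [0,0,0,0,0,0,-1],
    [0,0,0,0,0,0,-1],
    [0,0,0,0,0,0,-1],
    [0,0,0,0,0,0,-1],
    [0,0,0,0,0,0,-1]
  ],
  "force": 20
}}

```text
time: 15.13
tool_pos: [0.6971, -0.006, 0.3021]
eef_rot: [0.024, 0.984, -0.004, 0.174]
wrist_force: [-2.0, 3.6, 3.8]
grip_width: 0.307
gripper_force: 20.0
```

Run:
```python
from h import *
s=r.observe(); print(toch(s["tool_pos"]),s["grip_width"]*92,s["wrist_force"])
t=np.radians(20)
p0=toch(s["tool_pos"])
o=p0-toch(tcp_h(hand(.914),t)[0]); print("off",o)
W=[]
for th in np.linspace(.914,-.005,19)[1:]:
    f=(th)/.914
    a,b=tcp_h(hand(th)+o*max(f,0),t); W.append((a,b,1))
plan(W)
```

```text
[ 30.5440281    1.504752   302.06430475] 28.241347677008207 [-1.99535338  3.59448505  3.7913369 ]
off [0.50362499 1.504752   1.73545186]
-> [ 0.6871 -0.0056  0.2987] rows 1
   [0.035, -0.0, -0.001, 0.001, 0.001, 0.001]
-> [ 0.6773 -0.0052  0.2949] rows 1
   [0.035, -0.001, 0.001, -0.0, -0.0, -0.0]
-> [ 0.6677 -0.0048  0.2906] rows 1
   [0.035, 0.0, 0.002, -0.0, -0.0, -0.0]
-> [ 0.6583 -0.0044  0.2858] rows 1
   [0.035, -0.0, 0.005, -0.0, -0.0, -0.0]
-> [ 0.6492 -0.004   0.2805] rows 1
   [0.035, -0.0, 0.006, -0.0, -0.0, -0.0]
-> [ 0.6404 -0.0037  0.2748] rows 1
   [0.034, -0.001, 0.008, -0.0, -0.0, -0.0]
-> [ 0.6318 -0.0033  0.2687] rows 1
   [0.034, 0.0, 0.009, -0.0, -0.0, -0.0]
-> [ 0.6236 -0.003   0.2621] rows 1
   [0.033, -0.0, 0.012, -0.0, -0.0, -0.0]
-> [ 0.6157 -0.0027  0.255 ] rows 1
   [0.033, -0.001, 0.013, -0.0, -0.0, -0.0]
-> [ 0.6082 -0.0024  0.2476] rows 1
   [0.032, 0.0, 0.014, -0.0, -0.0, -0.0]
-> [ 0.6011 -0.0021  0.2399] rows 1
   [0.031, -0.0, 0.016, -0.0, -0.0, -0.0]
-> [ 0.5943 -0.0019  0.2318] rows 1
   [0.03, -0.0, 0.018, -0.0, -0.0, -0.0]
-> [ 0.588  -0.0017  0.2233] rows 1
   [0.03, -0.001, 0.02, -0.0, -0.0, -0.0]
-> [ 0.5821 -0.0014  0.2145] rows 1
   [0.028, 0.0, 0.02, -0.0, -0.0, -0.0]
-> [ 0.5767 -0.0013  0.2055] rows 1
   [0.027, -0.0, 0.023, -0.0, -0.0, -0.0]
-> [ 0.5717 -0.0011  0.1962] rows 1
   [0.027, -0.001, 0.023, -0.0, -0.0, -0.0]
-> [ 0.5672 -0.001   0.1866] rows 1
   [0.025, 0.0, 0.025, -0.0, -0.0, -0.0]
-> [ 0.5632 -0.0008  0.1768] rows 1
   [0.023, -0.0, 0.026, -0.0, -0.0, -0.0]
```

Call:
{"op": "drive_tool", "data": {
  "deltas": [
    [0.035,0,-0.001,0,0,0,-1],
    [0.035,0,0.001,0,0,0,-1],
    [0.035,0,0.002,0,0,0,-1],
    [0.035,0,0.005,0,0,0,-1],
    [0.035,0,0.006,0,0,0,-1],
    [0.034,0,0.008,0,0,0,-1],
    [0.034,0,0.009,0,0,0,-1],
    [0.033,0,0.012,0,0,0,-1],
    [0.033,0,0.013,0,0,0,-1],
    [0.032,0,0.014,0,0,0,-1],
    [0,0,0,0,0,0,-1]
  ]
}}

```text
time: 16.05
tool_pos: [0.6064, -0.001, 0.2462]
eef_rot: [0.023, 0.985, -0.003, 0.173]
wrist_force: [-5.3, 5.5, 2.0]
grip_width: 0.305
gripper_force: 20.0
```

Call:
{"op": "drive_tool", "data": {
  "deltas": [
    [0.031,0,0.016,0,0,0,-1],
    [0.03,0,0.018,0,0,0,-1],
    [0.03,0,0.02,0,0,0,-1],
    [0.028,0,0.02,0,0,0,-1],
    [0.027,0,0.023,0,0,0,-1],
    [0.027,0,0.023,0,0,0,-1],
    [0,0,0,0,0,0,-1]
  ]
}}

```text
time: 16.63
tool_pos: [0.5704, 0.001, 0.1938]
eef_rot: [0.023, 0.985, -0.004, 0.173]
wrist_force: [1.8, 7.1, -4.8]
grip_width: 0.3
gripper_force: 20.0
```

```bash
cat > lid.py <<'E'
from h import *
s=r.observe(); print(toch(s["tool_pos"]),s["grip_width"]*92,s["wrist_force"])
t=np.radians(20); z=np.array([np.sin(t),0,-np.cos(t)])
h=toch(s["tool_pos"])-z*11; v=h-[84,0,115]; print("r",np.hypot(v[0],v[2]),"theta",np.arctan2(v[2],-v[0])-np.arctan2(74,191))
W=[(*tcp_h(hand(th),t,0,11),1) for th in (.05,0,-.01)]
plan(W)
E
python3 lid.py
```

```text
[-96.33269336   2.15957391 193.7967327 ] 27.593130413652702 [ 1.83731558  7.12977146 -4.84433087]
r 204.53775217030923 theta 0.0812767259139845
-> [ 0.5672 -0.001   0.1882] rows 1
   [0.016, -0.007, 0.014, 0.001, -0.001, 0.002]
-> [ 0.5632 -0.0008  0.1787] rows 1
   [0.023, -0.0, 0.025, 0.0, 0.0, -0.0]
-> [ 0.5625 -0.0008  0.1768] rows 1
   [0.005, -0.0, 0.005, 0.0, 0.0, -0.0]
```

Call:
{"op": "drive_tool", "data": {
  "deltas": [
    [0.016,-0.004,0.014,0,0,0,-1],
    [0.013,0,0.014,0,0,0,-1],
    [0.01,0,0.011,0,0,0,-1],
    [0.004,0,0.006,0,0,0,-1],
    [0,0,0,0,0,0,-1],
    [0,0,0,0,0,0,-1]
  ]
}}

```text
time: 17.13
tool_pos: [0.5633, 0.0014, 0.1774]
eef_rot: [0.022, 0.985, -0.003, 0.173]
wrist_force: [-0.4, 10.3, -1.8]
grip_width: 0.304
gripper_force: 20.0
```

```bash
python3 lid.py
```

```text
[-103.48587403    2.19955268  177.41254776] 27.951026389430723 [-0.3987622  10.34007187 -1.76932539]
r 204.61738760666915 theta -0.006138244469304555
-> [ 0.5672 -0.001   0.1882] rows 1
   [-0.025, -0.007, -0.029, 0.002, -0.001, 0.002]
-> [ 0.5632 -0.0008  0.1787] rows 1
   [0.023, -0.0, 0.025, -0.0, 0.0, 0.0]
-> [ 0.5625 -0.0008  0.1768] rows 1
   [0.005, -0.0, 0.005, -0.0, 0.0, 0.0]
```

Call:
{"op": "drive_tool", "data": {
  "deltas": [
    [0.003,0.006,0.006,0,0,0,-1],
    [0.002,0.004,0.005,0,0,0,-1],
    [0,0,0,0,0,0,-1],
    [0,0,0,0,0,0,-1]
  ]
}}

```text
time: 17.47
tool_pos: [0.5631, 0.0015, 0.1753]
eef_rot: [0.024, 0.985, -0.004, 0.173]
wrist_force: [-10.1, 2.9, 13.7]
grip_width: 0.301
gripper_force: 20.0
```

```bash
python3 lid.py|head -2
```

```text
[-103.60504441    2.28039965  175.25262529] 27.65035207032078 [-10.06435988   2.89658326  13.67782419]
r 203.97125256960183 theta -0.016243600235583744
```

Call:
{"op": "drive_tool", "data": {
  "deltas": [
    [0,0,0,0,0,0,0.2],
    [0,0,0,0,0,0,0.2],
    [0,0,0,0,0,0,0.2],
    [0,0,-0.06,0,0,0,0.2],
    [0,0,-0.1,0,0,0,0.2],
    [0,0,-0.12,0,0,0,0.2],
    [0,0,-0.12,0,0,0,0.2],
    [0.1,0,0,0,0,0,0.2],
    [0.12,0,0,0,0,0,0.2],
    [0,0,0,0,0,0,0.2],
    [0,0,0,0,0,0,0.2]
  ]
}}

```text
time: 18.38
tool_pos: [0.4591, 0.0057, 0.2636]
eef_rot: [0.024, 0.985, -0.004, 0.173]
wrist_force: [0.9, 0.2, -0.5]
grip_width: 0.602
gripper_force: 0.0
```

Run:
```python
from h import *
s=r.observe();print(s["tool_pos"],toch(s["tool_pos"]),s["grip_width"])
for c in ["wrist","top","scene"]:
    im,d=save(c,f"pics/q_{c}.png"); T=np.array(r.camera_params(c)["world_from_camera"])
    for q in ["lid_handle","bat_grip","latch_pivot","lid_hinge"]:
        for o in r.landmark_of(q,c)[:2]:
            p=toch(w(c,o["at"],T))
            if abs(p[1])<60: print(c,q,round(o["score"],2),p.round(1))
    for o in r.cut_out("bat_grip",c)[:1]:
        v,u=np.nonzero(o["pixels"]); PP=toch(px2w(c,d,np.c_[u,v])); print("bat",len(u),u.mean(),v.mean(),np.median(PP,0).round(1),PP.min(0).round(1),PP.max(0).round(1))
```

```text
[0.4591052  0.00569895 0.26362114] [-207.72030934    1.31890896  263.62113863] 0.6015821619250884
wrist lid_handle 0.74 [-102.5    2.1  192.2]
wrist bat_grip 0.94 [-182.5    4.7   99.6]
wrist latch_pivot 0.85 [-130.2    4.3   43.2]
wrist lid_hinge 0.18 [-102.3    5.3  190.7]
bat 796 279.76884422110555 169.2964824120603 [-188.7    2.7  119.3] [-325.7  -21.7   22.1] [-131.4   26.3  401.6]
top lid_handle 0.8 [-107.9    2.1  187. ]
top lid_handle 0.68 [-132.6    0.6   44.9]
top latch_pivot 0.87 [-134.9   -0.9   45. ]
scene lid_handle 0.96 [-108.     0.7  188.8]
scene latch_pivot 0.74 [-133.7    2.6   45.2]
```

View pics/q_wrist.png

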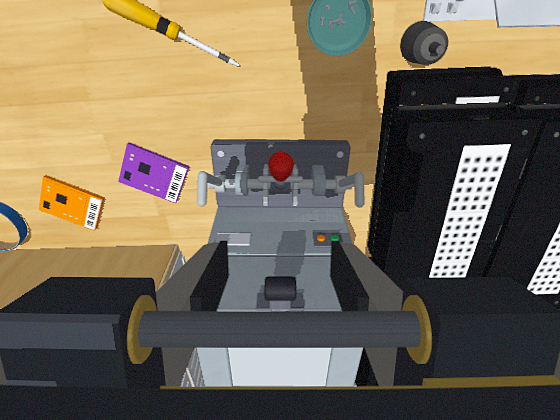

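The lid is shut, with its handle at (281,288) in the wrist view. The bat at (281,165) is still unlocked. I will grasp the bat with the tool tilted 30 degrees.

```bash
cat >> h.py <<'E'
def bat(th,rad,y=2.0): return np.array([-134+rad*np.sin(th),y,45+rad*np.cos(th)])
E
python3 - <<'E'
from h import *
t=np.radians(30); g=bat(-.70,77); print(g)
plan([(*tcp_h(g,t,80,14),None),(*tcp_h(g,t,0,14),5)])
E
```

```text
[-183.60476192    2.          103.89284842]
-> [0.4503 0.0068 0.1611] rows 3
   [0.05, 0.001, 0.104, -0.0, -0.029, 0.0]
   [0.056, 0.0, 0.101, -0.0, -0.029, 0.0]
   [0.062, 0.001, 0.097, -0.0, -0.03, 0.001]
-> [0.4902 0.0048 0.0918] rows 5
   [-0.0, -0.0, 0.053, -0.0, 0.0, -0.0]
   [-0.0, -0.0, 0.053, -0.0, 0.0, -0.0]
   [-0.0, -0.0, 0.053, -0.0, 0.0, -0.0]
   [-0.0, -0.0, 0.054, -0.0, 0.0, -0.0]
   [-0.0, -0.0, 0.053, -0.0, 0.0, -0.0]
```

Call:
{"op": "drive_tool", "data": {
  "deltas": [
    [0.05,0.001,0.104,0,-0.029,0,0.2],
    [0.056,0,0.101,0,-0.029,0,0.2],
    [0.062,0,0.097,0,-0.03,0,0.2],
    [0,0,0,0,0,0,0.2],
    [0,0,0,0,0,0,0.2]
  ]
}}

```text
time: 19.7
tool_pos: [0.4533, -0.0037, 0.1912]
eef_rot: [0.024, 0.972, -0.023, 0.232]
wrist_force: [0.1, 0.1, -0.6]
grip_width: 0.6
gripper_force: 0.0
```

Run:
```python
from h import *
s=r.observe();print(s["tool_pos"],toch(s["tool_pos"]),s["joint_pos"])
T=np.array(r.camera_params("wrist")["world_from_camera"]); im,d=save("wrist","pics/w8.png")
for q in ("bat_grip","latch_pivot"):
  for o in r.landmark_of(q,"wrist")[:2]: print(q,round(o["score"],2),toch(w("wrist",o["at"],T)).round(1))
t=np.radians(30); g=bat(-.70,77)
plan([(*tcp_h(g,t,0,14),5)])
```

```text
[ 0.45329149 -0.00370456  0.19121456] [-213.0567836    -8.36341723  191.21456332] [-0.3931803  -0.06136888  0.23042981  2.43513254  0.43266738  0.34083672
  0.9841257 ]
bat_grip 0.6 [-183.1    3.3  102.3]
latch_pivot 0.98 [-133.     4.    40.3]
-> [0.4902 0.0048 0.0918] rows 5
   [0.009, 0.008, 0.07, -0.003, -0.005, 0.001]
   [0.01, 0.008, 0.07, -0.003, -0.005, 0.001]
   [0.01, 0.007, 0.07, -0.003, -0.005, 0.001]
   [0.011, 0.007, 0.07, -0.003, -0.006, 0.001]
   [0.012, 0.007, 0.07, -0.003, -0.005, 0.002]
```

Run:
```python
from h import *
t=np.radians(12); g=bat(-.70,86,3); print(g)
plan([(*tcp_h(g,t,70,13),4)])
```

```text
[-189.4027211     3.          110.77642811]
-> [0.4656 0.0071 0.1665] rows 4
   [0.001, 0.009, 0.023, -0.004, 0.033, 0.001]
   [-0.0, 0.009, 0.023, -0.004, 0.033, 0.001]
   [-0.002, 0.009, 0.023, -0.004, 0.032, 0.001]
   [-0.003, 0.008, 0.023, -0.004, 0.033, 0.0]
```

Call:
{"op": "drive_tool", "data": {
  "deltas": [
    [0.001,0.009,0.023,-0.004,0.033,0.001,0.2],
    [0,0.009,0.023,-0.004,0.033,0.001,0.2],
    [-0.002,0.009,0.023,-0.004,0.032,0.001,0.2],
    [-0.003,0.008,0.023,-0.004,0.033,0,0.2],
    [0,0,0,0,0,0,0.2],
    [0,0,0,0,0,0,0.2]
  ]
}}

```text
time: 20.35
tool_pos: [0.4659, 0.0075, 0.1662]
eef_rot: [0.024, 0.994, -0.003, 0.105]
wrist_force: [-0.2, 0.3, -1.0]
grip_width: 0.6
gripper_force: 0.0
```

Run:
```python
from h import *
s=r.observe();print(s["tool_pos"],toch(s["tool_pos"]),s["joint_pos"].round(2))
T=np.array(r.camera_params("wrist")["world_from_camera"]); im,d=save("wrist","pics/w9.png")
for q in ("bat_grip","latch_pivot"):
  for o in r.landmark_of(q,"wrist")[:2]: print(q,round(o["score"],2),toch(w("wrist",o["at"],T)).round(1))
t=np.radians(12); g=bat(-.70,86,3)
plan([(*tcp_h(g,t,0,13),5)])
```

```text
[0.46589109 0.00753179 0.16617794] [-201.0345098     3.48861096  166.17794492] [-0.4   0.11  0.31  2.25 -0.    0.57  1.43]
bat_grip 0.96 [-182.     3.2  100.7]
latch_pivot 0.7 [-136.5    4.8   42.5]
-> [0.4802 0.0063 0.0981] rows 5
   [-0.001, -0.0, 0.047, -0.0, 0.0, 0.0]
   [-0.001, -0.0, 0.046, -0.0, 0.0, 0.0]
   [-0.001, -0.0, 0.047, -0.0, 0.0, 0.0]
   [-0.001, -0.001, 0.046, -0.0, 0.0, 0.001]
   [-0.0, -0.0, 0.047, -0.0, 0.0, 0.0]
```

Call:
{"op": "drive_tool", "data": {
  "deltas": [
    [-0.001,0,0.047,0,0,0,0.2],
    [-0.001,0,0.046,0,0,0,0.2],
    [-0.001,0,0.047,0,0,0,0.2],
    [-0.001,0,0.046,0,0,0,0.2],
    [0,0,0.047,0,0,0,0.2],
    [0,0,0,0,0,0,0.2],
    [0,0,0,0,0,0,-1],
    [0,0,0,0,0,0,-1],
    [0,0,0,0,0,0,-1],
    [0,0,0,0,0,0,-1],
    [0,0,0,0,0,0,-1],
    [0,0,0,0,0,0,-1]
  ],
  "force": 40
}}

```text
time: 21.5
tool_pos: [0.4814, 0.0061, 0.0986]
eef_rot: [0.024, 0.994, -0.003, 0.105]
wrist_force: [-1.9, -1.9, 4.5]
grip_width: 0.242
gripper_force: 40.0
```

Run:
```python
from h import *
s=r.observe();print(toch(s["tool_pos"]),s["joint_pos"].round(2),s["grip_width"]*92,s["wrist_force"])
t=np.radians(12)
plan([(*tcp_h(bat(-.70,86+15,3),t,0,13),5)])
```

```text
[-185.4835389     2.86759249   98.57378894] [-0.35  0.27  0.27  2.27 -0.11  0.4   1.53] 22.22079110290025 [-1.85348853 -1.9202218   4.46998267]
-> [0.4705 0.0068 0.1095] rows 5
   [0.006, 0.0, -0.009, -0.0, 0.0, 0.0]
   [0.005, 0.0, -0.009, -0.0, 0.0, 0.0]
   [0.006, 0.0, -0.008, -0.0, 0.0, 0.0]
   [0.005, 0.0, -0.009, -0.0, 0.0, 0.0]
   [0.006, 0.0, -0.008, -0.0, 0.0, 0.001]
```

Call:
{"op": "drive_tool", "data": {
  "deltas": [
    [0.006,0,-0.008,0,0,0,-1],
    [0.006,0,-0.009,0,0,0,-1],
    [0.006,0,-0.008,0,0,0,-1],
    [0.006,0,-0.009,0,0,0,-1],
    [0.005,0,-0.008,0,0,0,-1],
    [0,0,0,0,0,0,-1],
    [0,0,0,0,0,0,-1]
  ]
}}

```text
time: 22.08
tool_pos: [0.4721, 0.0067, 0.1095]
eef_rot: [0.024, 0.994, -0.003, 0.107]
wrist_force: [7.1, -1.6, -4.5]
grip_width: 0.241
gripper_force: 40.0
```

```bash
cat > sw.py <<'E'
from h import *
import sys
s=r.observe();q=R.from_quat(s["eef_rot"]); g=toch(s["tool_pos"]-q.apply([0,0,.013]))-[-134,0,45]
print("grip",g.round(1),"rad",np.hypot(g[0],g[2]).round(1),"th",np.arctan2(g[0],g[2]).round(3),"w",s["grip_width"]*92,"F",RC.inv().apply(s["wrist_force"]).round(1),"j",s["joint_pos"].round(2))
th0=np.arctan2(g[0],g[2]); rad=float(sys.argv[1]); th1=float(sys.argv[2]); t1=float(sys.argv[3]); n=int(sys.argv[4])
zt=q.as_matrix()[:,2]; t0=np.degrees(np.arctan2(np.hypot(zt[0],zt[1]),-zt[2]))
plan([(*tcp_h(bat(th0+(th1-th0)*f,rad,3),np.radians(t0+(t1-t0)*f),0,13),1) for f in np.linspace(0,1,n+1)[1:]])
E
python3 sw.py 101 0.10 20 14 | grep -v -- '->'
```

```text
grip [-63.5   3.   77.2] rad 100.0 th -0.688 w 22.21722072847078 F [ 7.2 -1.2 -4.5] j [-0.37  0.23  0.29  2.29 -0.09  0.42  1.51]
   [-0.016, 0.0, -0.011, -0.0, -0.005, 0.001]
   [-0.018, 0.0, -0.007, -0.0, -0.005, -0.0]
   [-0.018, 0.0, -0.006, -0.0, -0.004, -0.0]
   [-0.019, 0.0, -0.005, -0.0, -0.005, -0.0]
   [-0.019, 0.0, -0.003, -0.0, -0.005, -0.0]
   [-0.02, 0.0, -0.002, -0.0, -0.005, -0.0]
   [-0.019, 0.0, -0.001, -0.0, -0.005, -0.0]
   [-0.019, 0.0, -0.0, -0.0, -0.005, -0.0]
   [-0.02, 0.0, 0.002, -0.0, -0.004, -0.0]
   [-0.019, 0.0, 0.002, -0.0, -0.005, -0.0]
   [-0.019, 0.0, 0.004, -0.0, -0.005, -0.0]
   [-0.018, 0.0, 0.005, -0.0, -0.005, -0.0]
   [-0.019, 0.0, 0.007, -0.0, -0.005, -0.0]
   [-0.017, 0.0, 0.007, -0.0, -0.005, -0.0]
```

Call:
{"op": "drive_tool", "data": {
  "deltas": [
    [-0.016,0,-0.01,0,-0.005,0,-1],
    [-0.018,0,-0.007,0,-0.005,0,-1],
    [-0.018,0,-0.006,0,-0.004,0,-1],
    [-0.019,0,-0.005,0,-0.005,0,-1],
    [-0.019,0,-0.003,0,-0.005,0,-1],
    [-0.02,0,-0.002,0,-0.005,0,-1],
    [-0.019,0,-0.001,0,-0.005,0,-1],
    [0,0,0,0,0,0,-1]
  ]
}}

```text
time: 22.75
tool_pos: [0.5056, 0.0049, 0.1275]
eef_rot: [0.024, 0.99, -0.004, 0.138]
wrist_force: [1.9, -2.3, -7.9]
grip_width: 0.242
gripper_force: 40.0
```

```bash
python3 sw.py 101 0.10 20 7 | grep -v -- '->'
```

```text
grip [-30.8   2.8  95. ] rad 99.9 th -0.313 w 22.308324447244328 F [ 2.  -2.2 -7.9] j [-0.37  0.23  0.3   2.25 -0.07  0.4   1.5 ]
   [-0.02, 0.001, -0.004, -0.0, -0.005, 0.001]
   [-0.02, -0.0, 0.001, -0.0, -0.005, -0.0]
   [-0.021, -0.0, 0.003, -0.0, -0.005, -0.0]
   [-0.019, -0.0, 0.004, -0.0, -0.006, -0.0]
   [-0.02, -0.0, 0.005, -0.0, -0.005, -0.0]
   [-0.019, -0.0, 0.007, -0.0, -0.005, -0.0]
   [-0.019, -0.0, 0.008, -0.0, -0.005, -0.0]
```

Call:
{"op": "drive_tool", "data": {
  "deltas": [
    [-0.02,0,-0.003,0,-0.005,0,-1],
    [-0.02,0,0.001,0,-0.005,0,-1],
    [-0.021,0,0.003,0,-0.005,0,-1],
    [-0.019,0,0.004,0,-0.006,0,-1],
    [-0.02,0,0.005,0,-0.005,0,-1],
    [-0.019,0,0.007,0,-0.005,0,-1],
    [-0.016,0,0.007,0,-0.005,0,-1],
    [0,0,0,0,0,0,-1],
    [0,0,0,0,0,0,-1]
  ]
}}

```text
time: 23.5
tool_pos: [0.5465, 0.0027, 0.1329]
eef_rot: [0.024, 0.984, -0.005, 0.174]
wrist_force: [-1.7, -4.8, -7.5]
grip_width: 0.24
gripper_force: 40.0
```

```bash
python3 sw.py 89 0.09 20 4 | grep -v -- '->'
```

```text
grip [  9.3   2.7 100.1] rad 100.6 th 0.092 w 22.111174568881328 F [-1.4 -4.9 -7.5] j [-0.35  0.26  0.29  2.21 -0.09  0.33  1.51]
   [0.017, 0.001, 0.035, -0.0, 0.0, 0.0]
   [-0.0, -0.0, -0.0, -0.0, 0.0, 0.0]
   [0.0, -0.0, -0.0, -0.0, 0.0, 0.0]
   [0.0, -0.0, -0.0, -0.0, 0.0, 0.0]
```

Call:
{"op": "drive_tool", "data": {
  "deltas": [
    [0.004,0,0.009,0,0,0,-1],
    [0.004,0,0.009,0,0,0,-1],
    [0.004,0,0.009,0,0,0,-1],
    [0.004,0,0.01,0,0,0,-1],
    [0.002,0,0.006,0,0,0,-1],
    [0,0,0,0,0,0,-1]
  ]
}}

```text
time: 24.0
tool_pos: [0.5485, 0.0027, 0.1214]
eef_rot: [0.024, 0.984, -0.004, 0.177]
wrist_force: [-2.1, -5.2, 2.5]
grip_width: 0.242
gripper_force: 40.0
```

```bash
python3 sw.py 86 0.09 20 1 | grep -v -- '->'
```

```text
grip [11.2  2.8 88.6] rad 89.3 th 0.126 w 22.2599558304327 F [-1.9 -5.3  2.5] j [-0.34  0.28  0.28  2.22 -0.1   0.3   1.53]
   [0.015, 0.001, 0.005, 0.0, 0.003, 0.0]
```

Call:
{"op": "drive_tool", "data": {
  "deltas": [
    [0,0,0,0,0,0,-0.3],
    [0,0,0,0,0,0,-0.2],
    [0,0,0,0,0,0,0],
    [0,0,0,0,0,0,0],
    [0,0,0,0,0,0,0]
  ]
}}

```text
time: 24.42
tool_pos: [0.5463, 0.004, 0.1196]
eef_rot: [0.024, 0.984, -0.004, 0.174]
wrist_force: [0.1, -0.2, 0.5]
grip_width: 0.497
gripper_force: 0.0
```

Call:
{"op": "drive_tool", "data": {
  "deltas": [
    [0,0,-0.06,0,0,0,0],
    [0.01,0,-0.1,0,0,0,0],
    [0.03,0,-0.12,0,0,0,0],
    [0.04,0,-0.12,0,0,0,0],
    [0.06,0,-0.1,0,0,0,0],
    [0.06,0,-0.08,0,0,0,0],
    [0,0,0,0,0,0,0],
    [0,0,0,0,0,0,0]
  ]
}}

```text
time: 25.08
tool_pos: [0.4301, 0.0096, 0.2635]
eef_rot: [0.023, 0.984, -0.003, 0.176]
wrist_force: [0.5, -0.4, 0.4]
grip_width: 0.499
gripper_force: 0.0
```

Run:
```python
from h import *
s=r.observe();print(toch(s["tool_pos"]),s["wrist_force"])
for c in ["wrist","top","scene"]:
    im,d=save(c,f"pics/z_{c}.png"); T=np.array(r.camera_params(c)["world_from_camera"])
    for q in ["lid_handle","bat_grip","latch_pivot"]:
        for o in r.landmark_of(q,c)[:1]:
            p=toch(w(c,o["at"],T))
            if abs(p[1])<60: print(c,q,round(o["score"],2),p.round(1))
im=cv2.imread("pics/z_scene.png")[120:250,110:270]; im2=cv2.imread("pics/z_wrist.png")[80:340,150:420]
a=cv2.resize(im,(430,350),interpolation=cv2.INTER_CUBIC); b=cv2.resize(im2,(363,350),interpolation=cv2.INTER_CUBIC)
cv2.imwrite("pics/fin.png",np.hstack([a,b]))
```

```text
[-236.92008501    3.79097074  263.54424144] [ 0.45161095 -0.43420996  0.39431202]
wrist bat_grip 0.79 [-129.2    4.8  117.9]
wrist latch_pivot 0.91 [-135.5    0.7   40.1]
top lid_handle 0.9 [-108.8    1.3  188.3]
top bat_grip 0.68 [-129.4    2.3  122.3]
top latch_pivot 0.96 [-131.5    1.2   47.2]
scene lid_handle 0.72 [-104.8    1.2  189.6]
scene bat_grip 0.79 [-130.1    4.9  123.5]
scene latch_pivot 0.91 [-131.1    2.9   47. ]
```

View pics/fin.png

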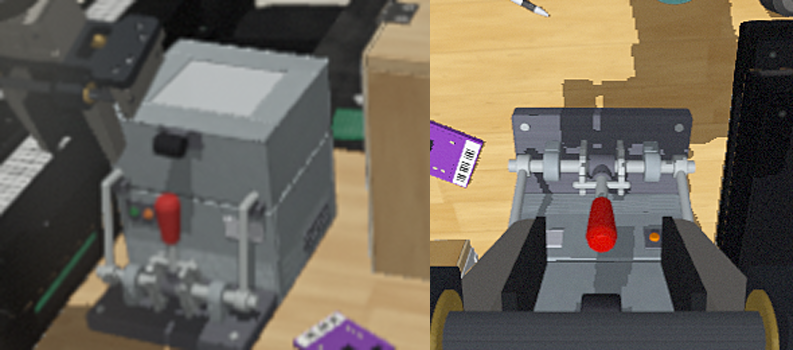

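The lid is shut, the claws are over its strikes and the bat stands upright, at (168,220) in the left half of the picture. The measured grip point, about (-129.5, 122) mm in chamber coordinates, matches the locked home position of (-128, 122).

```bash
python3 -c "
from bench import r
print(r.job_done())"
```

```text
the job is handed in; nothing more can be done
None
```

The board lies third in the row with all three label strips showing, the lid is shut and the bat looks home in its locked notch; the job was handed in at about 25 s, and no verdict came back.

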